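Pin a moulded housing in its holding fixture

TASK

The black moulded housing hangs by one ear on the fixture's dowel and has swung off line: bring the hole of its other ear over the hole in the steel cross bar below it, and lock it there by driving the middle-sized of the three locating pins from the rack down through both until its collar sits on the ear, then let go. Keep the housing flat on the fixture and on its dowel, do not strain the plastic, and leave the other two pins and the ring gauge where they are.

Things in the scene. Friction and masses are not known exactly. Their poses are not given: they have to be found in the camera images.
- fixture: Fixed holding fixture: aluminium base plate 290 x 220 x 12 mm on the table. Origin: on the table, straight below the dowel's axis; x runs along the fixture from the dowel to the steel cross bar, z up. A grey block under the housing and four 35 mm high balls near the plate's edges do not touch the housing. The cross bar is rigid, 50 mm along x, 260 mm along y and 25 mm thick.
- dowel (a point): The fixture's dowel, where its axis meets the top of its round 42 mm rest pad, 55 mm above the table. The dowel is 12 mm thick and stands 23 mm up from the pad, through the housing's first ear.
- bar (a point): Middle of the cross bar hole's setting range, at the bar's top face, 55 mm above the table, 200 mm along the fixture's x from the dowel. The round vertical hole (14 mm, 1.5 mm chamfer, right through) is set up to 20 mm from here, either way along the fixture's y. The setting is not measured: see it while uncovered or feel for it with the pin's nose. Low bolts (9 mm) stand 92 mm to either side.
- housing: Loose black plastic moulding, 0.25 to 0.42 kg, 245 x 116 x 52 mm. Origin: on its underside, on the axis of its first ear's hole, which is over the dowel (1 mm play); x runs to its free ear, z up. It lies flat on the dowel's pad and the cross bar and swings about the dowel by sliding over the bar, held only by friction. It starts up to 0.22 rad off the fixture's x axis, either way.
- ear (a point): Centre of the top rim of the hole in the housing's free ear: on the housing's x axis, 200 mm from its origin, 71 mm above the table. The ear is a flat plate 46 x 46 x 16 mm; the round vertical hole (14 mm, 1 mm chamfer) goes right through and is closed from below by the bar until it is over the bar's hole. The nearest raised part, the 30 mm high tail, ends 38 mm short of it.
- rack: Fixed white plastic rack, 190 x 56 mm, 62 mm high, with three through holes 17 mm wide at x = -60, 0 and +60 mm in its own frame, one pin hanging in each. Origin: centre of its underside; x along the row.
- pin: The middle-sized locating pin, about 0.09 kg: steel shank 12 mm thick, 48 mm long, the lowest 6 mm tapering to an 8 mm flat nose; aluminium collar 36 mm wide, 5 mm thick; round handle 28 mm in diameter above it. Origin: on its axis at the collar's underside, z up; the handle runs from 5 to 47 mm. It hangs upright in any one of the rack's holes. Fully home its origin is 71 mm above the table.
- pin_tip (a point): The nose of that pin, on its axis 48 mm below its origin.
- pin_thin: The thin pin, same shape and lengths: shank 9 mm, handle 21 mm, collar 29 mm. Stays in the rack.
- pin_thick: The thick pin, same shape and lengths: shank 15 mm, handle 36 mm, collar 44 mm. Stays in the rack.
- ring_gauge: Loose steel ring gauge, 64 mm across, 18 mm high, not needed. Origin: centre of its underside.
Mind the look-alikes: they are no part of the job. Leave any green look-alike of the pin alone. What is shaped like the housing but blue is not meant.

How it is judged (in metres and radians):
At the end, for the whole second after the job is handed in: Middle pin upright through ear and cross bar, within 4 mm of the ear's axis: collar down on the ear (origin below 74.5 mm), nose below the bar's underside (30 mm). Housing flat on its rests (0.03 rad, 3.5 mm) and on its dowel (4 mm); all released and at rest (height (world z) of pin below 0.0745 m and height (world z) of pin_tip below 0.03 m and horizontal distance between pin and ear below 0.004 m and horizontal distance between pin_tip and ear below 0.006 m and angle between pin's own z axis and vertical below 0.08 rad and y of pin_tip in the frame of fixture between -0.026 and 0.026 m and x of pin_tip in the frame of fixture between 0.194 and 0.206 m and horizontal distance between housing and fixture below 0.004 m and height (world z) of housing below 0.0585 m and angle between housing's own z axis and vertical below 0.03 rad and linear speed of each of pin, housing below 0.02 m/s); the robot touches nothing.
It fails at once if the housing is lifted or tipped off its rests (12 mm up, or 0.15 rad) (height (world z) of housing above 0.067 m or angle between housing's own z axis and vertical above 0.15 rad).
It fails at once if the plastic is strained: more than 60 N on the housing (contact force between housing and anything else above 60 N).
It fails at once if one of the other two pins is taken from the rack (distance of any of pin_thin, pin_thick from where it was at the start of the episode above 0.025 m).
It fails at once if the ring gauge is shoved aside by more than 30 mm (distance of ring_gauge from where it was at the start of the episode above 0.03 m).
It also fails if it takes over 72 s, if anything falls off the work surface, if the arm or the gripper's body presses on something with over 40 N, if the wrist force passes 120 N, or if a joint passes its speed limit or range.

ROBOT

A 6-joint arm with a two-finger parallel gripper is mounted at the origin on the work surface. World frame = base frame: x ahead of the robot, y to its left, z up, the work surface at z = 0. Lengths are in m, angles in degrees, forces in N, time in s.
With the tool pointing down it reaches from about 0.275 to 0.725 m from the base axis. Payload 15.9 kg.
Tool frame: the origin (TCP) lies midway between the tips of the shut fingers; the grasp point (between the pads) lies 19 mm behind it (pinch_z is the distance from the TCP to the grasp point, in m); z points along the fingers, y is the direction in which the jaws open and shut (so a half turn about z gives the same grasp; the last joint's range is limited). The gripper opens to 85 mm and grips with 20 to 120 N. Pads are 22 mm wide; open, the fingers measure 114 mm over their backs; the gripper's body (76 mm by 85 mm) begins 54 mm behind the grasp point. The pads swing forward as they close: fully open they stand 13 mm farther back than shut.
Start: joints at [-75.745, 12.198, -1.971, 75.831, 0, 90], TCP at [0.123, -0.485, 0.231] pointing down, gripper open.
Joint ranges: [-170.91, 170.91], [-42.67, 98.43], [-65.05, 77.54], [-120.47, 116.71], [-90, 82.35], [-180, 180]. Speed limits (degrees/s): [108.29, 108.29, 136.94, 147.25, 180, 180].

INTERFACE

Orientations are given as [roll, pitch, yaw] about the fixed x, y, z axes, in that order (R = Rz(yaw) Ry(pitch) Rx(roll)).
In Python, from rig import sense, capture, calibration, sign_off, pinch_z gives the robot as it stands.
- The arm moves only by the tool send_rows, never from a script. Its argument "targets" is a list that holds one entry, the list of rows, each a list of 5 numbers: the shift along the world's x, y, z in cm, then the turn about the world's z in degrees, then the opening in per cent of the stroke, from 0 (shut) to 100 (fully open). A call has 1 to 12 rows; each row is the pose to reach, as a shift and turn from the pose commanded when the call began; what a row does not reach only later rows make up. A row lasts 1/8 s, in which the tool goes at most 62.5 mm and 10.7 degrees, less where a joint would pass 70% of its speed; a pose out of reach is approached as far as the arm can. A call with a gripper value outside its range is refused whole. The fingers move at their own pace and stop on an object; "force" is the grip in N (left out, the last holds). Time passes only in rows, so rows that repeat a pose let the fingers close. It gives the time, the measured TCP pose, the force and the opening at its end, in the units of the state.
- sense(): the state, without advancing time (a new reading comes with each control period).
- capture(name): name is "side" or "top"; returns the picture (400x640x3 uint8, red, green, blue); there is no depth.
- calibration(name): a dict with "fovy" (degrees; the focal length in pixels is half the picture's height over the tangent of half this angle, whatever the lens; pixels are square), "cx", "cy" (the principal point, pixels), "k1" (the pictures are not rectified: a ray, as slopes to the right and down, at radius r is drawn at 1 + k1 r^2 times it, then the intrinsics apply), "R" (3x3) and "t" (3): a world point X has camera coordinates R X + t. Camera axes: x right, y down, z forward; pixel columns grow to the right and rows downward; lengths in m; the calibration is good to about 2 mm. A picture is of the moment at which its call begins. calibration takes no time and is no camera call.
- sign_off(): hands the job in, once; it reports no verdict.
The state is a dict: "t": time; "joint_pos": joint angles; "joint_velocities": joint speeds; "joint_torque": joint torques, N m; "position": TCP position; "orientation": TCP orientation; "force": force on the tool from outside, world axes, zero at the start; "moment": the same for the moment, N m; "opening": finger opening in m.
Only numpy, scipy, OpenCV 4.12 (cv2) and the standard library are available. Lean on these libraries where they do the work, as an engineer would, in place of code of your own. Each camera call takes 0.05 s, during which the arm holds its last target. There are 200 camera calls.

## Working session

There is one attempt and no reset: what is moved stays moved. The work goes in short steps, Python scripts to look and compute and a tool call to move; the robot and the scene stay as the last step left them, time stands still between calls to the robot, and variables do not carry over. Pictures are saved under pics/ and viewed, about 8 in all and at most 12, crops included, and the job is handed in when it is done.

Besides the shell and the picture viewer there is one more tool, called as a command line: name --argument value ..., lists and objects as JSON in quotes. send_rows: Moves the arm, as the interface text tells. Its arguments: {"type":"object","properties":{"targets":{"type":"array"},"force":{"type":"number"}},"required":["targets"]}

```bash
ls; mkdir -p pics
cat > h.py <<'E'
import numpy as np,cv2
from rig import sense,capture,calibration,sign_off,pinch_z
def cam(n):
    c=calibration(n);f=200/np.tan(np.radians(c["fovy"])/2)
    return c,f,np.array(c["R"]),np.array(c["t"])
def ray(n,u,v):
    c,f,R,t=cam(n);d=np.array([(u-c["cx"])/f,(v-c["cy"])/f]);s=d.copy()
    for _ in range(20): s=d/(1+c["k1"]*(s@s))
    return -R.T@t, R.T@np.array([s[0],s[1],1])
def onz(n,u,v,z):
    o,d=ray(n,u,v);return o+d*(z-o[2])/d[2]
def proj(n,X):
    c,f,R,t=cam(n);p=R@np.array(X,float)+t;s=p[:2]/p[2];s=s*(1+c["k1"]*(s@s))
    return s*f+[c["cx"],c["cy"]]
def save(n,name,box=None,k=1):
    im=capture(n)
    cv2.imwrite(f"pics/{name}_full.png",im[:,:,::-1])
    if box: im=im[box[1]:box[3],box[0]:box[2]]
    im=cv2.resize(im,None,fx=k,fy=k,interpolation=cv2.INTER_CUBIC)
    cv2.imwrite(f"pics/{name}.png",im[:,:,::-1]);return im
E
python3 - <<'E'
from h import *
a=save("top","t0");b=save("side","s0")
cv2.imwrite("pics/both0.png",cv2.resize(a,None,fx=1.25,fy=1.25)[:,:,::-1])
for n in("top","side"):
    c,f,R,t=cam(n);print(n,f,c["k1"],-R.T@t,R.round(2).tolist())
print(sense(),pinch_z)
E
```

```text
pics
top 429.51683270006004 0.03441994974871493 [0.41281537 0.00144708 1.18067415] [[0.01, -1.0, -0.02], [-1.0, -0.01, -0.09], [0.09, 0.02, -1.0]]
side 426.39731539021363 -0.10615813626709718 [ 0.16581272 -0.70861242  0.58976268] [[0.91, -0.41, 0.0], [-0.23, -0.5, -0.83], [0.34, 0.76, -0.55]]
{'t': 0.1, 'joint_pos': array([-7.57450417e+01,  1.22203806e+01, -2.00260751e+00,  7.58304026e+01,
        3.59794184e-04,  9.00029970e+01]), 'joint_velocities': array([-0.04311748, -0.04438771,  0.09005365, -0.03341182, -0.0492037 ,
       -0.03622316]), 'joint_torque': array([ 1.96662739e-03, -6.87246394e+01,  4.87806129e+01,  1.21848233e-02,
       -7.69241251e-05,  2.04853035e-05]), 'position': array([ 0.12305057, -0.48432906,  0.23089373]), 'orientation': array([-1.79946609e+02, -3.57001313e-04,  1.42519610e+01]), 'force': array([-0.01040176, -0.12896246,  0.54459406]), 'moment': array([ 0.01080888, -0.01866962,  0.01951338]), 'opening': 0.08568358787265767} 0.0187
```

View pics/both0.png

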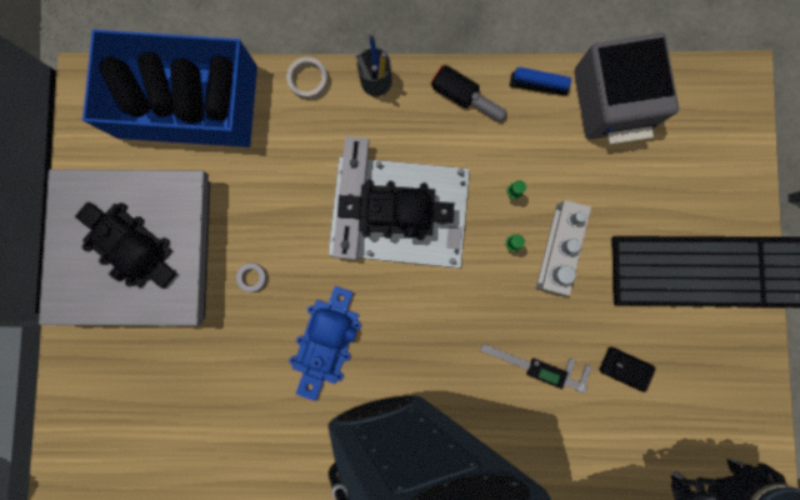

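View pics/s0.png

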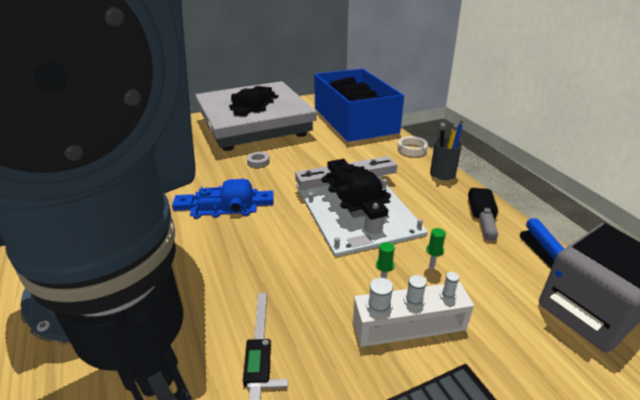

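The top view at 1.25x shows the fixture with the black housing: dowel ear at about (445,212) and free ear at about (349,207) over the cross bar. The rack's pins are at (579,217), (572,245) and (564,275). The green pins and the blue housing are decoys, and the black housing at (127,242) sits on a scale, not on the fixture. In the rack, the middle pin is the one whose handle is middle-sized. I'll enlarge to confirm.

Run:
```python
from h import *
ims=[capture("top") for _ in range(6)]
im=np.mean(ims,0).astype(np.uint8)
cv2.imwrite("pics/avg.png",im[:,:,::-1])
a=im[105:245,255:480]
a=cv2.resize(a,None,fx=3.5,fy=3.5,interpolation=cv2.INTER_CUBIC)
a=np.clip(a.astype(float)*1.0,0,255); a=(255*(a/255)**.6).astype(np.uint8)
cv2.imwrite("pics/c1.png",a[:,:,::-1])
```

```text
(no output)
```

View pics/c1.png

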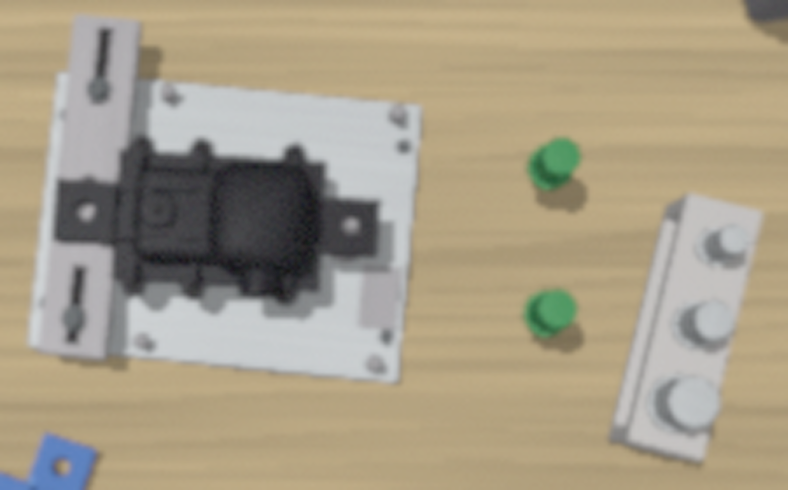

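The rack pins, in crop pixels, are thin at (730,243), middle at (710,325) and thick at (690,403). The middle one, original pixel (458,198), fits the "pin" description. The ear hole at (86,212) shows bar grey, and there is a possible dark bulge at the ear's upper edge near (88,180). I'll measure now and zoom in on that.

Run:
```python
from h import *
im=cv2.imread("pics/avg.png")
P=lambda u,v,z:onz("top",255+u/3.5,105+v/3.5,z)
b1=P(98,91,.062);b2=P(73,319,.062);dw=P(351,225,.078);ear=P(86.5,212,.071)
mid=(b1+b2)/2
print("bolts",b1,b2,np.linalg.norm((b1-b2)[:2]),"mid",mid)
y=(b1-b2)[:2];y/=np.linalg.norm(y)
d=(mid-dw)[:2];print("dowel",dw,"dist",np.linalg.norm(d),"cross",d@y, "fixture x ang",np.degrees(np.arctan2(d[1],d[0])),"bar y ang",np.degrees(np.arctan2(y[1],y[0])))
e=(ear-dw)[:2];print("ear",ear,"dist",np.linalg.norm(e),"ang",np.degrees(np.arctan2(e[1],e[0])),"along bar",(ear-mid)[:2]@y)
print("pin handles", [P(u,v,.109) for u,v in((733,240),(713,322),(693,401))])
a=im[140:195,262:305]; a=cv2.resize(a,None,fx=11,fy=11,interpolation=cv2.INTER_CUBIC)
a=(255*(a/255)**.6).astype(np.uint8);cv2.imwrite("pics/c2.png",a)
print(cv2.cvtColor(im,cv2.COLOR_BGR2GRAY)[150:182,271:289])
```

```text
bolts [0.67807427 0.11627015 0.062     ] [0.50470799 0.13262496 0.062     ] 0.17413600541016613 mid [0.59139113 0.12444756 0.062     ]
dowel [ 0.5741878  -0.07392593  0.078     ] dist 0.19911803676607842 cross -0.001503899818459087 fixture x ang 85.04360019545273 bar y ang -5.3891478019697265
ear [0.58417473 0.12270291 0.071     ] dist 0.19688229758137205 ang 87.09240259295845 along bar -0.007020647930364372
pin handles [array([ 0.55980149, -0.34228947,  0.109     ]), array([ 0.50127855, -0.32710373,  0.109     ]), array([ 0.44534372, -0.31201169,  0.109     ])]
[[165 148 144 144 145 144 143 144 145 145 143 143 142 143 141 140 134 111]
 [163 147 143 145 144 144 143 144 145 145 144 144 144 142 140 139 134 110]
 [162 146 143 146 145 143 143 145 146 144 144 144 144 142 140 139 134 111]
 [161 147 144 144 146 144 143 145 144 142 142 144 144 142 139 138 133 108]
 [156 141 141 144 144 143 140 136 129 124 129 138 141 142 139 137 127  99]
 [133 120 123 130 131 130 124 109  92  86  96 115 129 132 133 132 120  89]
 [101  74  77  82  84  83  78  68  56  50  59  79  96 101 104 108  99  73]
 [ 83 
[... 1169 characters left out ...]
 32  35  31  30  24  26]
 [ 62  44  36  35  35  35  35  33  33  33  32  32  35  32  32  26  22  20]
 [111  91  83  78  77  78  77  73  74  73  71  68  59  47  40  32  21  25]
 [137 131 128 127 127 128 127 125 126 125 124 121 109  91  81  67  41  30]
 [143 143 143 142 144 145 143 141 142 143 141 138 135 128 122 102  61  37]
 [145 145 145 144 146 146 145 144 143 144 143 142 142 141 136 115  70  37]
 [145 144 145 145 145 146 145 144 144 145 143 142 142 143 138 117  70  36]
 [144 145 145 144 142 139 139 138 141 143 142 142 143 142 137 114  67  35]
 [144 145 144 142 130 114 113 116 126 137 142 142 143 142 136 113  64  34]
 [144 144 144 139 119  81  67  74  97 125 139 143 142 143 137 113  63  36]]
```

View pics/c2.png

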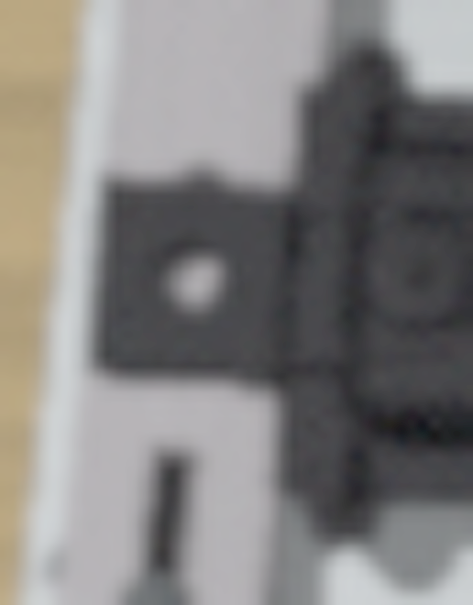

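The crop shows a dark bulge at the ear's upper edge, at about original pixel (280,154). It is the bar hole's edge peeping out, so the hole lies roughly 12–15 mm toward world +x from the ear hole. The ear hole itself is at original pixel (279.7,165.2). Next I'll compute the hole position and the pin grasp.

Run:
```python
from h import *
im=cv2.imread("pics/avg.png");g=cv2.cvtColor(im,cv2.COLOR_BGR2GRAY).astype(float)
w=np.clip(g[162:170,274:284]-34,0,None);v,u=np.mgrid[162:170,274:284]
eu,ev=(u*w).sum()/w.sum(),(v*w).sum()/w.sum()
print("bright px",eu,ev,"z.071",onz("top",eu,ev,.071),"z.055",onz("top",eu,ev,.055))
print("bulge edge",onz("top",280,154.6,.055), "mm/px", onz("top",280,155.6,.055)-onz("top",280,154.6,.055))
print("ear edges", onz("top",276,156.0,.071),onz("top",276,174.2,.071))
# rack: white region; pin: handle contour via gradient -> side view too
s=capture("side");cv2.imwrite("pics/s1.png",s[:,:,::-1])
g=cv2.cvtColor(s,cv2.COLOR_RGB2GRAY)
for z in(.062,.109):
  print(z,"side proj of mid pin",proj("side",[.5013,-.3271,z]))
a=cv2.resize(s[265:345,345:480],None,fx=5,fy=5,interpolation=cv2.INTER_CUBIC);cv2.imwrite("pics/c3.png",a[:,:,::-1])
q=sense();print(q["position"],q["orientation"])
```

```text
bright px 279.4529721595184 165.28818660647104 z.071 [0.5849187  0.12339762 0.071     ] z.055 [0.5874002  0.12515598 0.055     ]
bulge edge [0.61605809 0.12411179 0.055     ] mm/px [-2.68541498e-03 -3.80901016e-05  0.00000000e+00]
ear edges [0.60942081 0.132805   0.071     ] [0.56141085 0.13208111 0.071     ]
0.062 side proj of mid pin [412.73634271 300.65790392]
0.109 side proj of mid pin [416.44275929 280.20857491]
[ 0.12313528 -0.48458093  0.23127659] [-1.79997431e+02 -1.60207580e-03  1.42594070e+01]
```

View pics/c3.png

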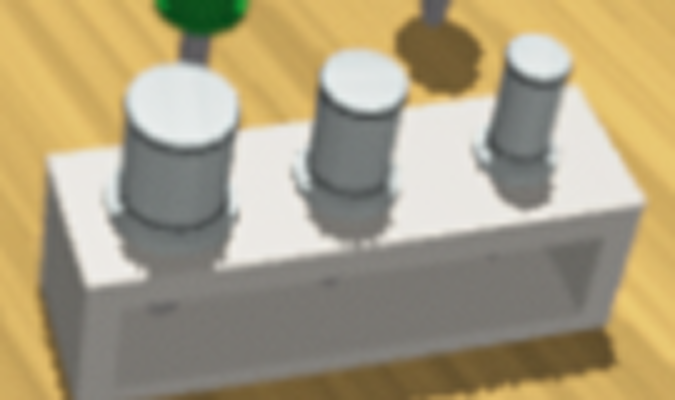

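The side crop confirms it. The middle-sized handle's top is at crop (363,82), original (417.6,281.4), within about 1 px of the projection of the top-view fix at (0.502,-0.328). Thick is to its left and thin to its right. The green pins stand behind and will be left alone. Moving above the pin.

send_rows --targets '[[[10, 4, 0, -8, 100], [20, 8, 0, -16, 100], [30, 12, -2, -24, 100], [37.9, 15.6, -5, -29, 100], [37.9, 15.6, -5, -29, 100], [37.9, 15.6, -5, -29, 100], [37.9, 15.6, -5, -29, 100], [37.9, 15.6, -5, -29, 100], [37.9, 15.6, -5, -29, 100], [37.9, 15.6, -5, -29, 100]]]'

```text
t: 1.7
position: [0.5014, -0.3293, 0.1818]
orientation: [180.0, -0.0, -14.8]
force: [-0.8, 0.4, 0.1]
opening: 0.0855
```

send_rows --targets '[[[0, 0.1, -5, 0, 100], [0, 0.1, -9, 0, 100], [0, 0.1, -11, 0, 100], [0, 0.1, -11, 0, 100], [0, 0.1, -11, 0, 20], [0, 0.1, -11, 0, 20], [0, 0.1, -11, 0, 20], [0, 0.1, -11, 0, 20], [0, 0.1, -11, 0, 20], [0, 0.1, -11, 0, 20]]]' --force 50

```text
t: 2.95
position: [0.5024, -0.3278, 0.0721]
orientation: [180.0, -0.1, -14.7]
force: [-1.4, 0.1, 6.8]
opening: 0.0271
```

send_rows --targets '[[[0, 0, 3, 0, 20], [0, 0, 8, 0, 20], [0, 0, 12.8, 0, 20], [0, 0, 12.8, 0, 20], [0, 0, 12.8, 0, 20]]]'

```text
t: 3.58
position: [0.502, -0.3275, 0.1988]
orientation: [-180.0, 0.0, -14.7]
force: [-0.6, -0.9, -1.0]
opening: 0.027
```

Run:
```python
from h import *
s=capture("side");t=capture("top");q=sense();print(q["position"],q["force"],q["moment"],q["opening"])
x=q["position"];a=proj("side",x).astype(int);print(a,proj("side",x-[0,0,.058]))
A=cv2.resize(s[max(a[1]-70,0):a[1]+90,a[0]-80:a[0]+80],None,fx=3,fy=3,interpolation=cv2.INTER_CUBIC);print(max(a[1]-70,0),a[0]-80)
cv2.imwrite("pics/c4.png",A[:,:,::-1])
```

```text
[ 0.50157498 -0.3271993   0.19799501] [ 0.38044976  0.01961348 -1.51231547] [-0.0316233   0.01096632 -0.02430466] 0.027025215160461073
[424 236] [419.20983408 265.75269633]
166 344
```

View pics/c4.png

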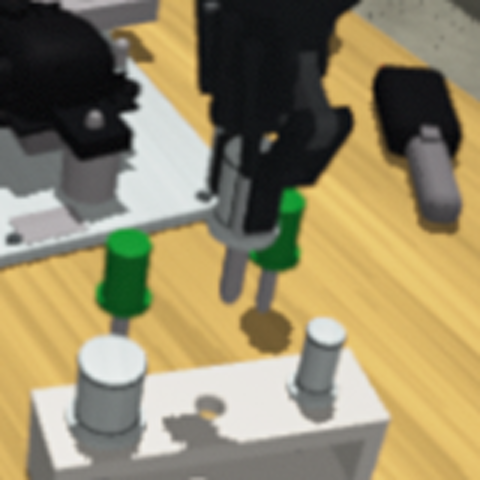

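The middle pin is out of the rack and upright, with its nose at about original (421,266), as predicted. The other two pins are untouched. Going above the ear hole at about (0.5855, 0.1245), jaws across the housing.

send_rows --targets '[[[0.8, 4, 1, 10, 20], [1.6, 9, 1, 20, 20], [2.5, 14, 1, 30, 20], [3.4, 19, 1, 40, 20], [4.2, 24, 1, 50, 20], [5.1, 29, 1, 60, 20], [6, 34, 1, 70, 20], [7, 39, 1, 80, 20], [7.8, 43, 1, 90, 20], [8.4, 45.2, 1, 99.7, 20], [8.4, 45.2, 1, 99.7, 20], [8.4, 45.2, 1, 99.7, 20]]]'

```text
t: 5.18
position: [0.5857, 0.1237, 0.2086]
orientation: [-179.9, 0.0, 84.8]
force: [-0.4, -0.1, -1.3]
opening: 0.0267
```

send_rows --targets '[[[0, 0, -3, 0, 20], [0, 0, -6, 0, 20], [0, 0, -6, 0, 20], [0, 0, -6, 0, 20]]]'

```text
t: 5.68
position: [0.5864, 0.1239, 0.1505]
orientation: [179.9, -0.0, 84.9]
force: [1.0, -0.1, -0.2]
opening: 0.0271
```

Run:
```python
from h import *
s=np.mean([capture("side") for _ in range(4)],0).astype(np.uint8);q=sense();print(q["position"],q["orientation"],q["force"])
x=q["position"];n=x-[0,0,.058];a=proj("side",n);print("pred nose",a,"ear rim",proj("side",[.5855,.1245,.071]))
u,v=a.astype(int)
A=cv2.resize(s[v-40:v+40,u-50:u+50],None,fx=6,fy=6,interpolation=cv2.INTER_CUBIC);print(u-50,v-40)
A=(255*(A/255.)**.6).astype(np.uint8)
cv2.imwrite("pics/c5.png",A[:,:,::-1])
```

```text
[0.58663424 0.12441345 0.15038169] [ 1.79915175e+02 -2.47563933e-02  8.49312198e+01] [ 0.15967609  0.37474208 -0.28031503]
pred nose [339.40985639 155.96237307] ear rim [338.79576693 163.6134594 ]
289 115
```

View pics/c5.png

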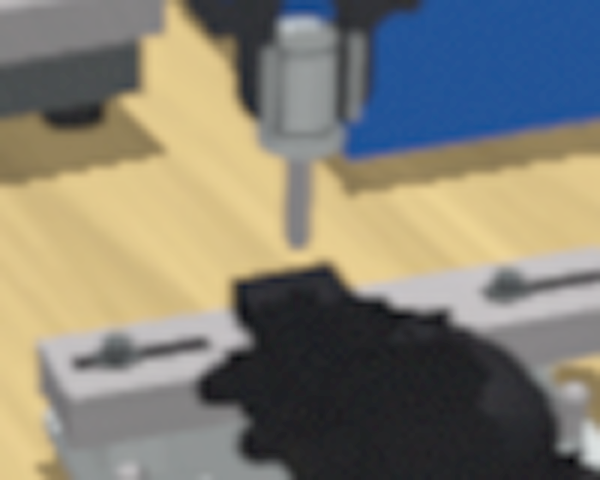

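The nose is at crop (297,245), within 1 px of prediction, right above the ear plate, whose hole I expect at crop (299,292). Lowering gently.

send_rows --targets '[[[-0.1, 0.05, -1.5, 0, 20], [-0.1, 0.05, -2, 0, 20], [-0.1, 0.05, -2.3, 0, 20], [-0.1, 0.05, -2.5, 0, 20], [-0.1, 0.05, -2.5, 0, 20]]]'

```text
t: 6.5
position: [0.5851, 0.1248, 0.124]
orientation: [-180.0, 0.0, 84.9]
force: [2.0, -1.1, 0.3]
opening: 0.0265
```

send_rows --targets '[[[0, 0, -0.3, 0, 20], [0, 0, -0.5, 0, 20], [0, 0, -0.7, 0, 20], [0, 0, -0.8, 0, 20], [0, 0, -0.8, 0, 20]]]'

```text
t: 7.12
position: [0.5849, 0.1249, 0.1161]
orientation: [-180.0, 0.0, 85.0]
force: [1.4, -1.6, -1.3]
opening: 0.0266
```

The nose is in the ear with no push-back. Dragging the ear toward the bar hole (x ≈ 0.608) along the arc.

send_rows --targets '[[[0.2, -0.02, 0, 0, 20], [0.4, -0.03, 0, 0, 20], [0.6, -0.05, 0, 0, 20], [0.8, -0.07, 0, 0, 20], [1.0, -0.1, 0, 0, 20], [1.2, -0.12, 0, 0, 20], [1.4, -0.15, 0, 0, 20], [1.6, -0.17, 0, 0, 20], [1.8, -0.2, 0, 0, 20], [2.0, -0.22, 0, 0, 20], [2.0, -0.22, 0, 0, 20]]]'

```text
t: 8.5
position: [0.6053, 0.1227, 0.1163]
orientation: [180.0, 0.0, 85.0]
force: [-0.7, -1.3, -0.4]
opening: 0.0272
```

Run:
```python
from h import *
s=np.mean([capture("side") for _ in range(4)],0).astype(np.uint8);t=np.mean([capture("top") for _ in range(3)],0).astype(np.uint8);q=sense();print(q["position"],q["force"])
A=cv2.resize(s[115:205,285:395],None,fx=4,fy=4,interpolation=cv2.INTER_CUBIC)
B=cv2.resize(t[125:215,260:360],None,fx=4,fy=4,interpolation=cv2.INTER_CUBIC)
A=np.hstack([A[:,:400],B]);A=(255*(A/255.)**.6).astype(np.uint8)
cv2.imwrite("pics/c6.png",A[:,:,::-1])
```

```text
[0.6051509  0.12275487 0.11639348] [ 0.06715595  0.03636985 -0.5476433 ]
```

View pics/c6.png

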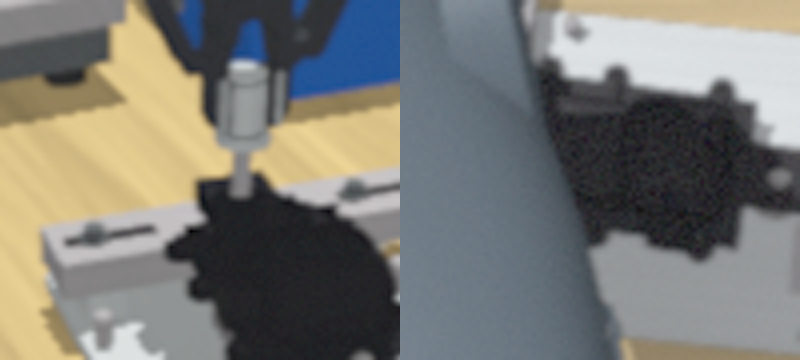

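The side view shows the nose in the ear at crop (240,190), and the housing has swung along with it. The top view is blocked by the arm. Now probing downward.

send_rows --targets '[[[0, 0, -0.1, 0, 20], [0, 0, -0.3, 0, 20], [0, 0, -0.4, 0, 20], [0, 0, -0.4, 0, 20]]]'

```text
t: 9.35
position: [0.6052, 0.1228, 0.1128]
orientation: [180.0, -0.0, 85.0]
force: [-1.8, -1.6, 6.5]
opening: 0.0266
```

Touching the bar at about 6 N. Sliding on in 1 mm steps.

send_rows --targets '[[[0.1, -0.01, -0.03, 0, 20], [0.2, -0.03, -0.03, 0, 20], [0.3, -0.04, -0.03, 0, 20], [0.3, -0.04, -0.03, 0, 20]]]'

```text
t: 9.85
position: [0.6079, 0.1222, 0.1119]
orientation: [-180.0, 0.0, 85.0]
force: [-2.5, -1.4, 0.6]
opening: 0.0267
```

Contact has gone, so the nose may be over the hole. Probing down.

send_rows --targets '[[[0, 0, -0.2, 0, 20], [0, 0, -0.4, 0, 20], [0, 0, -0.4, 0, 20]]]'

```text
t: 10.22
position: [0.6085, 0.1221, 0.1079]
orientation: [180.0, 0.0, 84.9]
force: [2.1, -2.3, -0.4]
opening: 0.0271
```

It's in. Driving down in steps while watching the forces.

send_rows --targets '[[[0, 0, -0.2, 0, 20], [0, 0, -0.4, 0, 20], [0, 0, -0.6, 0, 20], [0, 0, -0.8, 0, 20], [0, 0, -0.8, 0, 20]]]'

```text
t: 10.85
position: [0.6089, 0.122, 0.1002]
orientation: [179.9, 0.0, 84.9]
force: [5.5, -5.4, 0.8]
opening: 0.0265
```

send_rows --targets '[[[0.06, -0.06, 0, 0, 20], [0.08, -0.08, -0.2, 0, 20], [0.08, -0.08, -0.4, 0, 20], [0.08, -0.08, -0.6, 0, 20], [0.08, -0.08, -0.6, 0, 20]]]'

```text
t: 11.48
position: [0.6091, 0.1215, 0.0937]
orientation: [180.0, 0.0, 85.0]
force: [5.0, -3.7, -1.4]
opening: 0.0267
```

send_rows --targets '[[[0.08, -0.05, -0.2, 0, 20], [0.1, -0.06, -0.4, 0, 20], [0.1, -0.06, -0.6, 0, 20], [0.1, -0.06, -0.8, 0, 20], [0.1, -0.06, -0.9, 0, 20], [0.1, -0.06, -0.9, 0, 20]]]'

```text
t: 12.22
position: [0.6098, 0.1209, 0.0848]
orientation: [-180.0, 0.0, 85.0]
force: [-1.1, 0.6, -1.5]
opening: 0.0267
```

Lateral forces are gone. The last few millimetres to collar contact (expected at TCP ≈ 0.081).

send_rows --targets '[[[0, 0, -0.15, 0, 20], [0, 0, -0.3, 0, 20], [0, 0, -0.36, 0, 20], [0, 0, -0.36, 0, 20]]]'

```text
t: 12.72
position: [0.6099, 0.1209, 0.0813]
orientation: [-180.0, 0.0, 85.0]
force: [-0.8, -1.0, -0.9]
opening: 0.0266
```

send_rows --targets '[[[0, 0, -0.05, 0, 20], [0, 0, -0.1, 0, 20], [0, 0, -0.1, 0, 20]]]'

```text
t: 13.1
position: [0.61, 0.1209, 0.0812]
orientation: [180.0, -0.0, 85.0]
force: [-5.0, -0.7, 9.9]
opening: 0.0267
```

The collar has seated: 10 N up and no further travel. Releasing and lifting off.

send_rows --targets '[[[0, 0, 0.06, 0, 20], [0, 0, 0.06, 0, 50], [0, 0, 0.06, 0, 80], [0, 0, 0.06, 0, 80], [0, 0, 0.06, 0, 80], [0, 0, 3, 0, 80], [0, 0, 8, 0, 80], [0, 0, 13, 0, 80], [0, -5, 14, 0, 80], [-5, -10, 14, 0, 80], [-10, -15, 14, 0, 80]]]'

```text
t: 14.48
position: [0.5204, -0.0187, 0.2202]
orientation: [180.0, 0.0, 85.0]
force: [0.5, -0.8, 0.6]
opening: 0.0684
```

send_rows --targets '[[[-5, -5, 0, 0, 80], [-8, -11, 0, 0, 80], [-11, -17, 0, 0, 80], [-14, -23, 0, 0, 80], [-17, -28, 0, 0, 80], [-17, -28, 0, 0, 80], [-17, -28, 0, 0, 80]]]'

```text
t: 15.35
position: [0.3512, -0.2981, 0.2204]
orientation: [180.0, -0.0, 84.8]
force: [0.8, -0.2, -0.7]
opening: 0.0681
```

Run:
```python
from h import *
s=np.mean([capture("side") for _ in range(4)],0).astype(np.uint8);t=np.mean([capture("top") for _ in range(3)],0).astype(np.uint8);q=sense();print(q["t"],q["position"],q["force"])
A=cv2.resize(s[125:215,290:390],None,fx=4,fy=4,interpolation=cv2.INTER_CUBIC)
B=cv2.resize(t[125:215,260:360],None,fx=4,fy=4,interpolation=cv2.INTER_CUBIC)
A=np.hstack([A,B]);A=(255*(A/255.)**.6).astype(np.uint8)
cv2.imwrite("pics/c7.png",A[:,:,::-1])
x=[.610,.1209]
for z in(.071,.118):print(z,(proj("side",x+[z])-[290,125])*4,(proj("top",x+[z])-[260,125])*4+[400,0])
```

```text
15.7 [ 0.35204285 -0.29675699  0.22041544] [-0.20483725 -0.98497745  0.26639591]
0.071 [232.78495842 149.2657576 ] [482.17117393 123.19757712]
0.118 [235.32739339  82.03902012] [474.30445742 109.9938225 ]
```

View pics/c7.png

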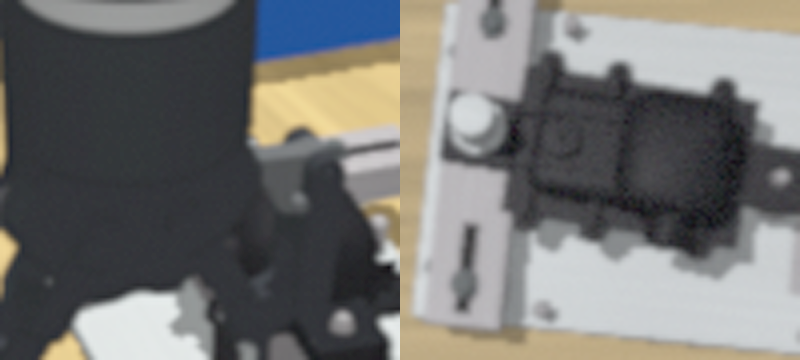

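The top view shows the pin released, its handle at crop (474,115) against (474,110) predicted, and its collar on the ear. The arm blocks the side view, so I'll move it back to near the start for a seating check.

send_rows --targets '[[[-5, -5, 0, -8, 80], [-9, -9, 0, -16, 80], [-13, -13, 0, -24, 80], [-18, -16, 0, -32, 80], [-22, -18, 0, -40, 80], [-22, -18, 0, -40, 80], [-22, -18, 0, -40, 80], [-22, -18, 0, -40, 80]]]'

```text
t: 16.7
position: [0.1326, -0.477, 0.2205]
orientation: [180.0, -0.0, 45.1]
force: [0.4, -0.3, 0.2]
opening: 0.0683
```

Run:
```python
from h import *
s=np.mean([capture("side") for _ in range(4)],0).astype(np.uint8);q=sense();print(q["t"],q["position"],q["force"])
A=cv2.resize(s[120:220,280:400],None,fx=6,fy=6,interpolation=cv2.INTER_CUBIC)
A=(255*(A/255.)**.6).astype(np.uint8);cv2.imwrite("pics/c8.png",A[:,:,::-1])
for z in(.071,.118):print(z,(proj("side",[.610,.1209,z])-[280,120])*6)
```

```text
16.9 [ 0.13215132 -0.47724059  0.22046492] [-0.40816798  0.35306189  0.0157462 ]
0.071 [409.17743763 253.8986364 ]
0.118 [412.99109009 153.05853017]
```

View pics/c8.png

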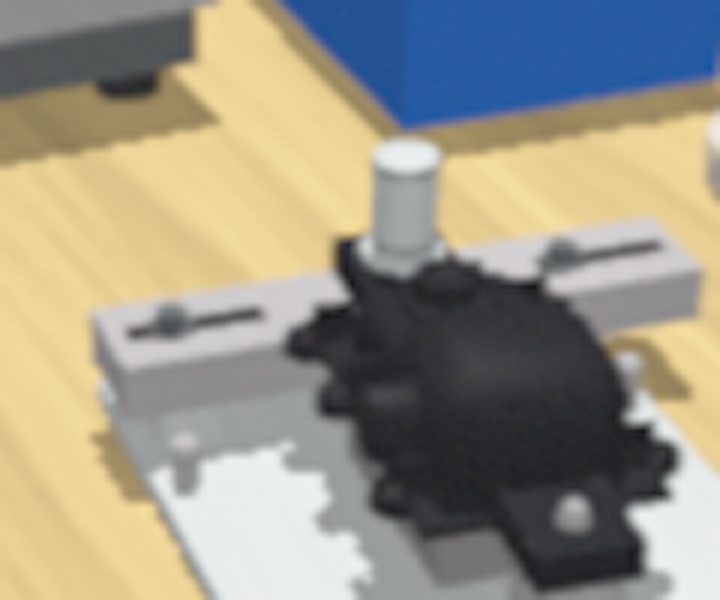

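The pin stands upright with its collar on the ear; its top is at crop (408,156) against (413,153) predicted for fully home. The housing lies flat, on its dowel. Handing in.

```bash
python3 -c "from rig import sign_off; print(sign_off())"
```

```text
the job is handed in; nothing more can be done
None
```

The job is handed in at about 17 s on the robot's clock, and every check I made says the middle pin is fully home. `sign_off` reports no verdict.

**What I did:** I took the middle pin from the rack's middle hole and put its nose into the free ear's hole. I then swung the housing about 25 mm with it, until the nose dropped into the cross bar hole near (0.610, 0.121). I drove it down until the collar seated, let go, and moved the arm away.

**Last checks:**
- **Seating:** the tool stopped at 0.081 m, the height expected for a seated collar, with about 10 N pushing up. The readings showed no wrist force above about 10 N on any axis.
- **Pictures:** both views show the pin upright with its collar on the ear and the arm clear. The side view also shows the housing flat and on its dowel. The pin's top was within about 1 pixel (2–3 mm) of where a fully home pin should appear.

**Not checked:**
- The nose below the bar can't be seen; I infer it from the pin's length and seated height.
- I did not look at the rack's other two pins or the ring gauge again at the end. The pins were undisturbed just after the grasp, and the arm never went near the gauge.

**Disagreement:** the bar's bolts measured 174 mm apart against 184 mm stated, so I used them only for the bar's midpoint and found the hole by feel.

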